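# Pack the studio crate snug

### The job

Move the jar that already stands in the long wooden crate up against the crate's fixed end (the end opposite the sliding end board), then stand the metal can, the flat rectangular tin and the small tub from the bench upright on the crate's floor in one row beside it, set down gently. When all four are in and released, push the sliding end board up against the row until it is packed snug with no gaps left. Leave the other things on the bench where they are.

Things in the scene. Friction and masses are not known exactly. Their poses are not given: they have to be found in the camera images.
- crate: Long open wooden crate, fixed. Origin: centre of its underside, on the bench; y along it, x across, z up. Inside 68 wide (x), 228 long (y -114 to +114), floor 6 thick, walls 8 thick, rim 38 above the bench. Fixed end: the wall at y = +114. The end board stands inside at the -y end. Taller things can be held across x, fingers above the walls. A gapless row of all four is 180 long.
- board (a joint): Sliding plywood end board in the crate, 66 wide, 12 thick, top 81 above the bench. In m: 0 with its back at the -y end wall (its face to the row is then at crate y = -102), growing as it slides to crate +y, at most 0.06; starts at 0 to 0.008. About 2 N friction; stays where left. All four packed without gaps: about 0.036. Push its back, above the rim.
- board_back (a point): Middle of the back (-y) face of the sliding board, 61 above the bench, where to push it towards crate +y.
- jar: Amber glass jar with black lid, a straight cylinder 56 diameter, 80 tall, about 0.25 kg; stands in the crate at the start, away from the fixed end. Origin: centre of its underside, z up.
- can: Metal ink can with a paper band, a straight cylinder 50 diameter, 80 tall, about 0.28 kg, standing on the bench. Origin: centre of its underside, z up.
- tin: Flat rectangular metal tin standing on end, 58 (x) by 34 (y) by 90 tall (z), about 0.2 kg, on the bench at any yaw up to 1.2 rad either way. Origin: centre of its underside. It must go in with its x axis across the crate (either way round).
- tub: Small white tub with grey cap, a straight cylinder 40 diameter, 74 tall, about 0.12 kg, standing on the bench. Origin: centre of its underside, z up.
- brush: Bystander, loose, to be left alone. Paint brush lying on the bench, 170 long along x. Origin under its middle.
- tape: Bystander, loose, to be left alone. Roll of paper tape lying flat, 52 diameter, 22 high. Origin: centre of its underside.
- scraper: Bystander, loose, to be left alone. Spatula-like scraper lying on the bench, 170 long along x. Origin under its middle.
- tube: Bystander, loose, to be left alone. Metal paint tube lying on the bench, about 110 long along x, 26 thick. Origin under its middle.
- mug: Bystander, loose, to be left alone. White mug, 80 diameter, 90 high, handle at +y. Origin: centre of its underside.
- brayer: Bystander, loose, to be left alone. Ink roller with black rubber roll 70 wide, 32 thick, and wooden handle 90 long towards -x. Origin: under the middle of the roll.
Not all that is in view belongs to the job. What is shaped like the tub but pink or purple is not meant.

How it is judged (in metres and radians):
On the way, in this order (a step that is already met when the one before it is completed fails the run):
1. the jar stands on the crate's floor at the fixed end (within about 10 mm of it) and is released (x of jar in the frame of crate between -0.025 and 0.025 m and y of jar in the frame of crate between -0.114 and 0.114 m and z of jar in the frame of crate below 0.012 m and angle between jar's own z axis and vertical below 0.1 rad and y of jar in the frame of crate above 0.076 m and contact force between the fingers and jar below 0.2 N), for 0.2 s.
2. can, tin and tub stand upright in the crate with the jar, released (all of step 1 and x of can in the frame of crate between -0.025 and 0.025 m and y of can in the frame of crate between -0.114 and 0.114 m and z of each of can, tin, tub in the frame of crate below 0.012 m and angle between each of can, tin, tub's own z axis and vertical below 0.1 rad and x of tin in the frame of crate between -0.025 and 0.025 m and y of tin in the frame of crate between -0.114 and 0.114 m and x of tub in the frame of crate between -0.025 and 0.025 m and y of tub in the frame of crate between -0.114 and 0.114 m and contact force between the fingers and can below 0.2 N and contact force between the fingers and tin below 0.2 N and contact force between the fingers and tub below 0.2 N and linear speed of each of jar, can, tin, tub below 0.03 m/s), for 0.2 s.
3. the end board has been pushed up to the row, leaving less than 5 mm of gaps in all (value of joint board above 0.031 m), for 0.2 s.
At the end, for the whole second after the job is handed in: All four stand upright (within 0.1 rad) and at rest on the crate's floor, the jar's centre within 38 mm of the fixed end's inner face (10 mm gap), the tin with its long side across the crate (within 0.3 rad), nothing held, and the end board reads more than 0.031 m (gaps of less than 5 mm in all) (all of step 2 and value of joint board above 0.031 m and angle between the x axis of tin and the x axis of crate, either way round below 0.3 rad); the robot touches nothing.
It fails at once if a bystander is disturbed (moved more than 40 mm) (distance of any of brush, tape, scraper, tube, mug, brayer from where it was at the start of the episode above 0.04 m).
It fails at once if a thing is dropped into the crate (faster than 0.6 m/s just above its floor) ((horizontal distance between jar and crate below 0.12 m and z of jar in the frame of crate below 0.03 m and linear speed of jar above 0.6 m/s) or (horizontal distance between can and crate below 0.12 m and z of can in the frame of crate below 0.03 m and linear speed of can above 0.6 m/s) or (horizontal distance between tin and crate below 0.12 m and z of tin in the frame of crate below 0.03 m and linear speed of tin above 0.6 m/s) or (horizontal distance between tub and crate below 0.12 m and z of tub in the frame of crate below 0.03 m and linear speed of tub above 0.6 m/s)).
It also fails if it takes over 72 s, if anything falls off the work surface, if the arm or the gripper's body presses on something with over 40 N, if the wrist force passes 120 N, or if a joint passes its speed limit or range.

### The arm

A 6-joint arm with a two-finger parallel gripper is mounted at the origin on the work surface. World frame = base frame: x ahead of the robot, y to its left, z up, the work surface at z = 0. Lengths are in m, angles in degrees, forces in N, time in s.
With the tool pointing down it reaches from about 0.35 to 0.875 m from the base axis. Payload 4.2 kg.
Tool frame: the origin (TCP) lies midway between the tips of the shut fingers; the grasp point (between the pads) lies 19 mm behind it; y points along the fingers, z is the direction in which the jaws open and shut, and the axes are right-handed (so a half turn about y gives the same grasp; the last joint's range is limited). The gripper opens to 87 mm and grips with 3 to 60 N. Pads are 19 mm wide; open, the fingers measure 117 mm over their backs; the gripper's body (75 mm by 190 mm) begins 51 mm behind the grasp point.
Start: joints at [82.483, 22.042, 0.453, 0, -68.411, -14.817], TCP at [0.237, 0.578, 0.223] pointing down, gripper open.
Joint ranges: [-179.83, 179.83], [-69.29, 118.12], [-61.27, 80.66], [-181.25, 117.63], [-171.15, -9.14], [-177.46, 177.46]. Speed limits (degrees/s): [159.86, 159.86, 180, 180, 180, 180].

### API

Orientations are given as [roll, pitch, yaw] about the fixed x, y, z axes, in that order (R = Rz(yaw) Ry(pitch) Rx(roll)).
In Python, from workcell import env gives the robot as it stands. The module is installed in compiled form; this text tells all that it offers. Calls block until the motion is done:
- env.goto(position, orientation): joint-space move of the TCP to a pose.
- env.move_straight(position, rotation=None, rate=0.15, force_limit=None): straight line of the TCP; rotation=None keeps the orientation; rate is the mean speed in m/s. With force_limit (N) it stops when the force on the tool has changed by that much, and returns True; else False.
- env.set_joints(angles): joint-space move.
- env.gripper_to(opening, grasp_force=None): opening from 0.0 (shut) to 1.0 (fully open); grasp_force is the grip in N (None keeps the last); returns when the fingers have stopped.
- env.dwell(seconds).
- env.inverse_kinematics(position, orientation): joint angles nearest the present ones, or None.
- env.read_state(): the state.
- env.grab_frame(name): name is "scene" or "top" or "wrist"; returns a dict with "image" (480x640x3 uint8, blue, green, red), "fx", "fy", "cx", "cy" (pixels), "position" and "orientation" of the camera in the world. Camera axes: x right, y up, looking along -z (the intrinsics and any distortion apply to the point x, -y, -z); pixel columns grow to the right and rows downward; lengths in m; the calibration is good to about 2 mm. A picture is of the moment at which its call begins. There is no depth.
A pose or a line that the arm cannot do raises env.Unreachable and nothing moves.
- env.close_job(): hands the job in, once; it reports no verdict.
Trained networks look in a picture, given as the dict that the camera call returned (one of the last four; its "shot" number tells which), for a name from the list of things; names that differ only in an ending like _2 or _b are one class to them, and where a whole thing is asked for, a point or a joint stands for the part that bears it (a point fixed in the world has none). Each returns a list of dicts, best first, with "score" (0 to 1); they miss things now and then, are a little off and sometimes report something else, mostly with a low value. They report only what shows in the picture. A call takes as long as a camera call. They do not tell look-alikes from the thing itself.
- env.search_frame(picture, thing): "xyz" ([x, y, z] in m, in world coordinates, good to about 4 mm: the middle of the surface that is visible of it).
- env.trace(picture, thing): "mask" (480x640 bool, what is visible of it).
The state is a dict: "clock": time; "joint_positions": joint angles; "qvel": joint speeds; "joint_torque": joint torques, N m; "position": TCP position; "tool_rot": TCP orientation; "force": force on the tool from outside, world axes, zero at the start; "wrist_torque": the same for the moment, N m; "opening": opening from 0.0 (shut) to 1.0 (fully open).
Only numpy, scipy, OpenCV 4.12 (cv2) and the standard library are available. Lean on these libraries where they do the work, as an engineer would, in place of code of your own. Each camera call takes 0.05 s, during which the arm holds its last target.

## Working session

There is one attempt and no reset: what is moved stays moved. The work goes in short steps, each a Python script; the robot and the scene stay as the last script left them, time stands still between calls to the robot, and variables do not carry over. Pictures are saved under pics/ and viewed, and the job is handed in when it is done.

```bash
mkdir -p pics
python3 - <<'E'
from workcell import env
import cv2
for n in ["scene","top","wrist"]:
    f=env.grab_frame(n); cv2.imwrite(f"pics/{n}0.png",f["image"]); print(n,f["fx"],f["fy"],f["cx"],f["cy"],f["position"],f["orientation"],[k for k in f])
s=env.read_state(); print(s["clock"],s["position"],s["tool_rot"],s["opening"])
E
```

```text
scene 475.47635265080595 475.47635265080595 319.5851794713985 245.58757509653304 [ 1.25249907 -0.25251535  0.60788415] [55.2067187  -0.58846959 73.03005535] ['image', 'fx', 'fy', 'cx', 'cy', 'position', 'orientation', 'shot']
top 501.1241603231606 501.1241603231606 320.3036746901485 232.6860453377604 [ 0.37595899 -0.009197    1.03495553] [  6.73226524  -0.15283385 -90.09510604] ['image', 'fx', 'fy', 'cx', 'cy', 'position', 'orientation', 'shot']
wrist 425.28942431025837 425.28942431025837 322.33368743831977 242.56520762156688 [0.31386164 0.54478223 0.38304875] [ -17.64901416   -0.12329472 -112.27676646] ['image', 'fx', 'fy', 'cx', 'cy', 'position', 'orientation', 'shot']
0.15 [0.23731193 0.57770616 0.22170848] [-8.99033446e+01  6.24179493e-03  1.57658462e+02] 1.0022346312228325
```

View pics/top0.png

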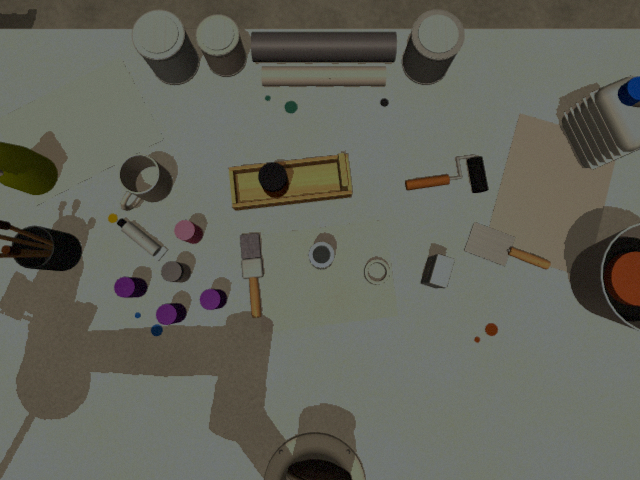

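View pics/scene0.png

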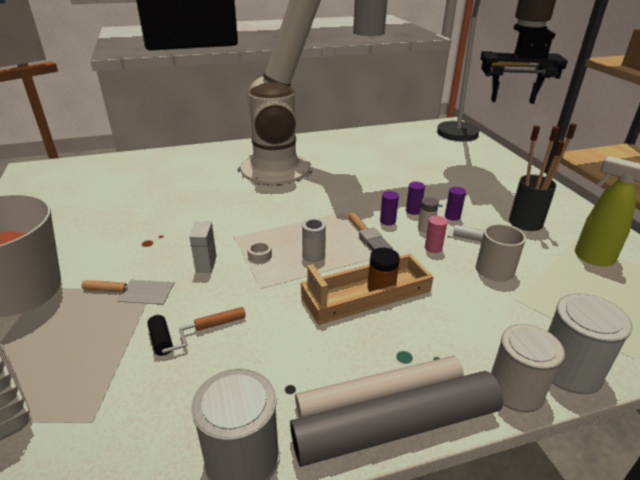

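Run:
```python
from workcell import env
import numpy as np
for n in ["top","scene"]:
    f=env.grab_frame(n)
    for t in ["crate","board","board_back","jar","can","tin","tub","mug","brayer","tape"]:
        for d in env.search_frame(f,t)[:4]: print(n,t,np.round(d["xyz"],4),round(d["score"],2))
```

```text
top crate [0.6005 0.0301 0.0093] 0.61
top board [ 0.4473 -0.0123  0.0766] 0.6
top board [ 0.6087 -0.0565  0.08  ] 0.56
top board_back [ 0.6086 -0.0579  0.0834] 0.65
top jar [0.5909 0.0759 0.0886] 0.66
top jar [ 0.6064 -0.0585  0.082 ] 0.38
top can [ 0.4448 -0.0111  0.0796] 0.78
top tin [0.417  0.2657 0.0728] 0.7
top tin [ 0.4121 -0.236   0.09  ] 0.57
top tub [0.4186 0.2636 0.0748] 0.92
top tub [0.3344 0.2772 0.0697] 0.77
top tub [0.3642 0.1921 0.0727] 0.77
top tub [0.3865 0.3517 0.0731] 0.55
top mug [0.6025 0.3503 0.0478] 0.85
top brayer [ 0.6107 -0.3168  0.0201] 0.9
top tape [ 0.4151 -0.1273  0.0209] 0.79
scene crate [0.6296 0.0192 0.0211] 0.73
scene board [ 0.6194 -0.0638  0.0658] 0.66
scene board_back [ 0.6213 -0.0599  0.0664] 0.67
scene jar [0.6143 0.0701 0.0724] 0.58
scene jar [ 0.6208 -0.0621  0.0676] 0.23
scene can [ 0.4633 -0.0185  0.0525] 0.75
scene tin [ 0.4413 -0.2459  0.0587] 0.81
scene tub [0.379  0.1882 0.05  ] 0.87
scene tub [0.3982 0.3523 0.0479] 0.84
scene tub [0.3499 0.2676 0.0453] 0.8
scene tub [0.4241 0.2604 0.053 ] 0.71
scene mug [0.6209 0.3227 0.0589] 0.76
scene mug [ 0.4614 -0.3771  0.0041] 0.52
scene brayer [ 0.6127 -0.3154  0.0218] 0.8
scene tape [ 0.4244 -0.1272  0.015 ] 0.97
```

```bash
cat > h.py <<'E'
from workcell import env
import numpy as np, cv2
from scipy.spatial.transform import Rotation as Ro
def Rc(f): return Ro.from_euler('xyz',f["orientation"],degrees=True).as_matrix()
def px2w(f,u,v,z):
    d=Rc(f)@np.array([(u-f["cx"])/f["fx"],-(v-f["cy"])/f["fy"],-1.]); p=np.array(f["position"]); return p+d*(z-p[2])/d[2]
def w2px(f,P):
    q=(np.atleast_2d(P)-np.array(f["position"]))@Rc(f); return np.c_[f["cx"]+f["fx"]*q[:,0]/-q[:,2], f["cy"]-f["fy"]*q[:,1]/-q[:,2]]
E
python3 - <<'E'
from h import *
import pickle
f=env.grab_frame("top"); g=env.grab_frame("scene")
pickle.dump((f,g),open("f0.pkl","wb"))
def crop(im,x,y,w,h,s,n): cv2.imwrite(n,np.clip(cv2.resize(im[y:y+h,x:x+w],None,fx=s,fy=s,interpolation=cv2.INTER_CUBIC).astype(float)*1.5,0,255).astype(np.uint8))
crop(f["image"],220,140,145,80,5.5,"pics/crate.png")
crop(f["image"],100,210,140,120,5,"pics/tubs.png")
crop(g["image"],370,170,120,100,5,"pics/tubs_s.png")
crop(f["image"],410,240,60,60,8,"pics/tin.png")
E
```

```text
(no output)
```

View pics/crate.png

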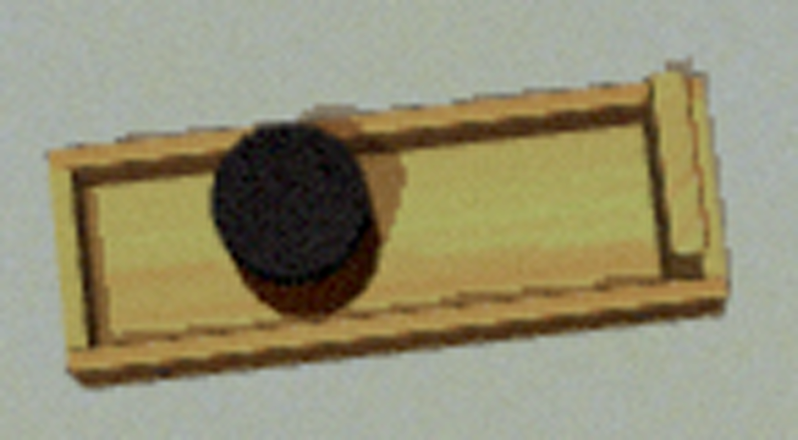

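View pics/tubs.png

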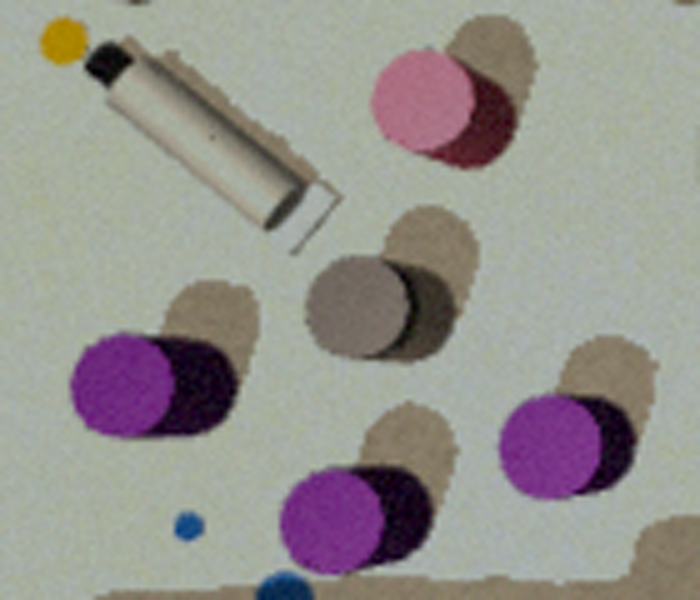

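View pics/tubs_s.png

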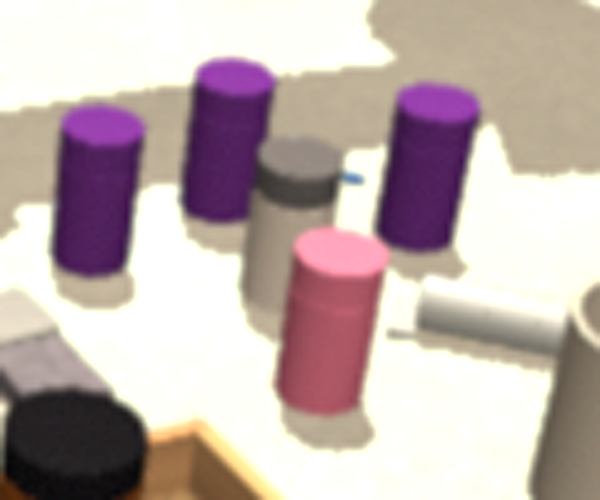

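View pics/tin.png

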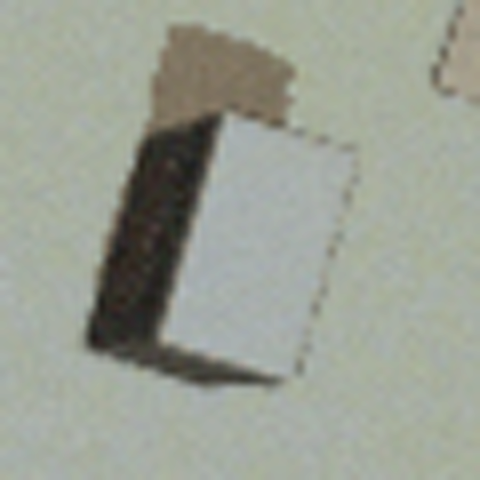

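Run:
```python
from h import *
import pickle
from scipy.optimize import least_squares
f,g=pickle.load(open("f0.pkl","rb"))
up=lambda x,y,s,ox,oy:(ox+(x+.5)/s-.5,oy+(y+.5)/s-.5)
C=[up(x,y,5.5,220,140) for x,y in [(48,150),(70,355),(725,282)]]
W=np.array([px2w(f,*c,0.038)[:2] for c in C]); print("rim",W.round(4), np.linalg.norm(W[0]-W[1]),np.linalg.norm(W[1]-W[2]))
# crate: TL=(+x? ) top image up=+x, left=+y
M=np.array([[.042,.122],[-.042,.122],[-.042,-.122]])
def tf(p,m): c,s=np.cos(p[2]),np.sin(p[2]); return m@np.array([[c,s],[-s,c]])+p[:2]
r=least_squares(lambda p:(tf(p,M)-W).ravel(),[.6,.02,0]); print("crate",r.x.round(4),np.degrees(r.x[2]),(r.fun*1000).round(1))
t=np.array([px2w(f,*up(x,y,8,410,240),0.09)[:2] for x,y in [(222,112),(357,150),(297,375),(160,340)]])
print("tin",t.round(4),t.mean(0)); e=(t[0]-t[3]+t[1]-t[2])/2; print(np.linalg.norm(e),np.degrees(np.arctan2(e[1],e[0])),np.linalg.norm(t[0]-t[1]))
print("jar",px2w(f,*up(291,203,5.5,220,140),.086))
print("tub",px2w(f,*up(358,306,5,100,210),.074))
b=[px2w(f,*up(x,y,5.5,220,140),.081)[:2] for x,y in [(652,73),(690,70),(705,250),(672,256)]];print("board",np.round(b,4))
for n in ["jar","can","tub","tin"]:
  for ff,nm in((f,"top"),(g,"scene")):
    pass
# can crop
im=cv2.resize(f["image"][225:285,290:400],None,fx=7,fy=7,interpolation=cv2.INTER_CUBIC); cv2.imwrite("pics/can.png",np.clip(im*1.4,0,255).astype(np.uint8))
# overlay on scene of crate from estimate
p=r.x
v=g["image"].copy(); v=cv2.resize(v[210:330,290:450],None,fx=5,fy=5,interpolation=cv2.INTER_CUBIC)
for x,y,z in [(.042,.122,.038),(-.042,.122,.038),(-.042,-.122,.038),(.042,-.122,.038),(.042,.122,0),(.042,-.122,0)]:
    w=tf(p,np.array([[x,y]]))[0]; q=w2px(g,[*w,z])[0]; cv2.circle(v,(int((q[0]-290+.5)*5),int((q[1]-210+.5)*5)),4,(0,0,255),1)
cv2.imwrite("pics/scov.png",v)
```

```text
rim [[ 0.6287  0.1748]
 [ 0.5518  0.1652]
 [ 0.5788 -0.0751]] 0.07745478522158039 0.24186069699952317
crate [0.6053 0.0497 0.1237] 7.085433020255377 [ 3.3  1.1 -3.2  0.3 -0.1 -1.4]
tin [[ 0.4475 -0.2331]
 [ 0.4384 -0.2647]
 [ 0.3856 -0.2489]
 [ 0.3939 -0.2169]] [ 0.416341   -0.24088992]
0.05554770677874603 -16.71222466498482 0.03289630958696921
jar [0.59739599 0.08025563 0.086     ]
tub [0.41638511 0.27329366 0.074     ]
board [[ 0.6456 -0.047 ]
 [ 0.6466 -0.0605]
 [ 0.5815 -0.0653]
 [ 0.5794 -0.0537]]
```

View pics/scov.png

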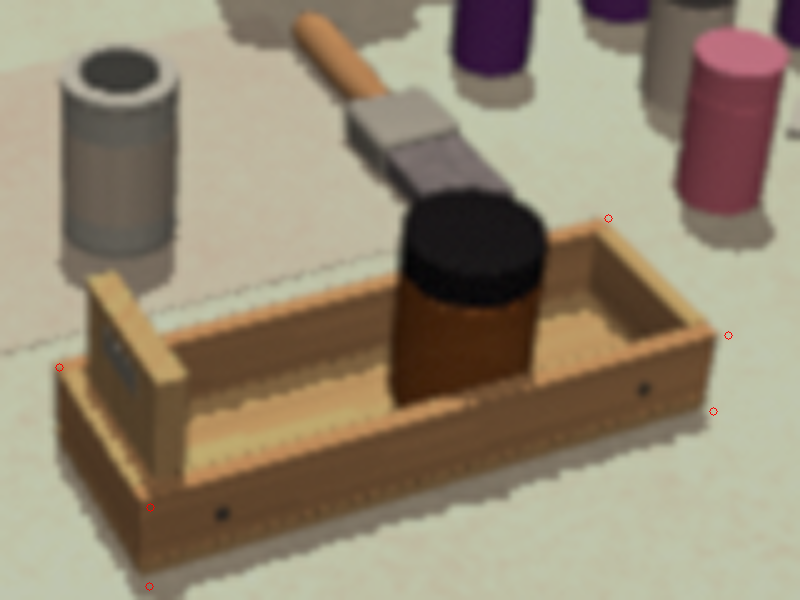

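View pics/can.png

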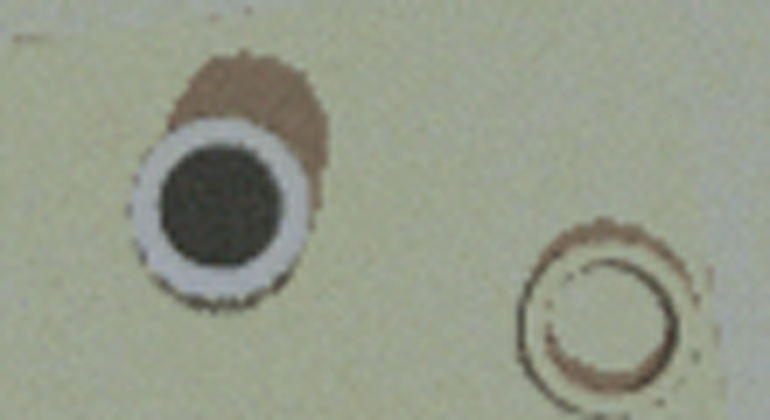

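```bash
cat > fit.py <<'E'
from h import *
import pickle
from scipy.optimize import least_squares
f,g=pickle.load(open("f0.pkl","rb"))
up=lambda x,y,s,ox,oy:(ox+(x+.5)/s-.5,oy+(y+.5)/s-.5)
def tf(p,m): c,s=np.cos(p[2]),np.sin(p[2]); return np.c_[np.atleast_2d(m)[:,:2]@np.array([[c,s],[-s,c]])+p[:2], np.atleast_2d(m)[:,2]]
mt=np.array([[.042,.122,.038],[-.042,.122,.038],[-.042,-.122,.038]]); ot=np.array([up(x,y,5.5,220,140) for x,y in [(48,150),(72,368),(727,297)]])
ms=np.array([[-.042,.122,.038],[.042,.122,.038],[-.042,-.122,.038],[.042,-.122,.038],[.042,-.122,0],[.042,.122,0]])
os_=np.array([up(x,y,5,290,210) for x,y in [(600,222),(715,335),(57,368),(140,495),(147,572),(703,405)]])
rt=lambda p:(w2px(f,tf(p,mt))-ot).ravel(); rs=lambda p:(w2px(g,tf(p,ms))-os_).ravel()
for nm,fn in (("top",rt),("scene",rs),("both",lambda p:np.r_[rt(p),rs(p)])):
    r=least_squares(fn,[.6,.05,.1]); print(nm,r.x.round(4),r.fun.round(1))
print("can top",px2w(f,*up(220,208,7,290,225),.08)); 
print("can scene",px2w(g,*up(120,76,5,290,210),.08))
print("jar scene",px2w(g,*up(474,234,5,290,210),.086))
print("tub scene",px2w(g,*up(300,160,5,370,170),.074))
E
python3 fit.py
```

```text
top [0.6014 0.0489 0.112 ] [-0.  -0.4 -0.5  0.5  0.6 -0.1]
scene [0.6015 0.0482 0.1192] [ 0.3 -1.5  1.  -0.8 -0.9 -1.4  0.3  1.  -1.2  1.3  0.6  0.3]
both [0.6015 0.0485 0.1159] [ 0.1 -0.2 -0.2  0.7  0.8 -0.3  0.6 -1.5  1.2 -0.7 -0.7 -1.6  0.3  0.8
 -1.2  1.1  0.8  0.4]
can top [ 0.44715651 -0.01319189  0.08      ]
can scene [ 0.45162402 -0.01544472  0.08      ]
jar scene [0.60309928 0.07779049 0.086     ]
tub scene [0.42068044 0.26944354 0.074     ]
```

```bash
cat >> h.py <<'E'
CR=np.array([.6015,.0485,.115])
def cw(x,y):
    c,s=np.cos(CR[2]),np.sin(CR[2]); return np.array([CR[0]+c*x-s*y, CR[1]+s*x+c*y])
def wc(p):
    c,s=np.cos(CR[2]),np.sin(CR[2]); d=np.array(p[:2])-CR[:2]; return np.array([c*d[0]+s*d[1],-s*d[0]+c*d[1]])
YC=np.degrees(CR[2])-90
def ori(a):  # jaw direction angle a (deg): choose yaw with smaller last joint excursion
    return [[-90,0,a-90],[-90,0,a+90]]
def best(pos,a):
    q0=np.array(env.read_state()["joint_positions"]); c=[]
    for o in ori(a):
        q=env.inverse_kinematics(list(pos),o)
        if q is not None: c.append((abs(np.array(q)-q0).max(),o,np.round(q,1)))
    c.sort(key=lambda t:t[0]); return c
def save(n,name,s=1,c=1.4):
    f=env.grab_frame(n); cv2.imwrite(f"pics/{name}.png",np.clip(f["image"]*c,0,255).astype(np.uint8)); return f
E
python3 - <<'E'
from h import *
import pickle
jc=np.degrees(.115)
for nm,p,a in [("jar",(.5985,.080),jc),("tub",(.4175,.2715),112+90),("tin",(.417,-.241),-16.7),("can",(.448,-.014),jc),("end",cw(0,-.14),jc)]:
    for z in (.042,.16): print(nm,z,best([*p,z],a))
c=best([.5985,.08,.2],jc); env.goto([.5985,.08,.2],c[0][1])
f=save("wrist","w_jar"); pickle.dump(f,open("fw.pkl","wb")); print(env.read_state()["clock"],f["position"],f["orientation"])
E
```

```text
jar 0.042 [(np.float64(59.522965460251925), [-90, 0, np.float64(96.58901464400446)], array([ 23. ,  30.3, -14.9,   0. , -44.7, -16.4])), (np.float64(178.4462761533125), [-90, 0, np.float64(-83.41098535599554)], array([ 23. ,  30.3, -14.9,   0. , -44.7, 163.6]))]
jar 0.16 [(np.float64(59.522965460251925), [-90, 0, np.float64(96.58901464400446)], array([ 23. ,  22.8,  -7.8,   0. , -59.4, -16.4])), (np.float64(178.4462761533125), [-90, 0, np.float64(-83.41098535599554)], array([ 23. ,  22.8,  -7.8,   0. , -59.4, 163.6]))]
tub 0.042 [(np.float64(30.901676442386304), [-90, 0, 112], array([ 51.8,  22.4, -30.1,   0. , -37.5, -29.8])), (np.float64(165.06497573296355), [-90, 0, 292], array([ 51.8,  22.4, -30.1,   0. , -37.5, 150.2]))]
tub 0.16 [(np.float64(30.730679683907383), [-90, 0, 112], array([ 51.8,  13.1, -22.3,   0. , -54.6, -29.8])), (np.float64(165.06497573296355), [-90, 0, 292], array([ 51.8,  13.1, -22.3,   0. , -54.6, 150.2]))]
tin 0.042 [(np.float64(93.13029302153763), [-90, 0, 73.3], array([-10.6,  21.1, -32.4,   0. , -36.5,  -6.1])), (np.float64(188.76458907059373), [-90, 0, -
[... 460 characters left out ...]
4(-83.41098535599554)], array([ 19.1,  18.6, -36.9,   0. , -34.5, 167.5]))]
can 0.16 [(np.float64(63.38553689848765), [-90, 0, np.float64(96.58901464400446)], array([ 19.1,   8.3, -28.6,   0. , -53.1, -12.5])), (np.float64(182.30884759154821), [-90, 0, np.float64(-83.41098535599554)], array([ 19.1,   8.3, -28.6,   0. , -53.1, 167.5]))]
end 0.042 [(np.float64(75.99221552330975), [-90, 0, np.float64(96.58901464400446)], array([  6.5,  31.9, -11.8,   0. , -46.3,   0.1]))]
end 0.16 [(np.float64(75.99221552330975), [-90, 0, np.float64(96.58901464400446)], array([  6.5,  24.7,  -4.7,   0. , -60.6,   0.1]))]
3.6 [ 0.60719468 -0.00359272  0.36151045] [-1.76417818e+01 -1.22414547e-02 -1.73264355e+02]
```

View pics/w_jar.png

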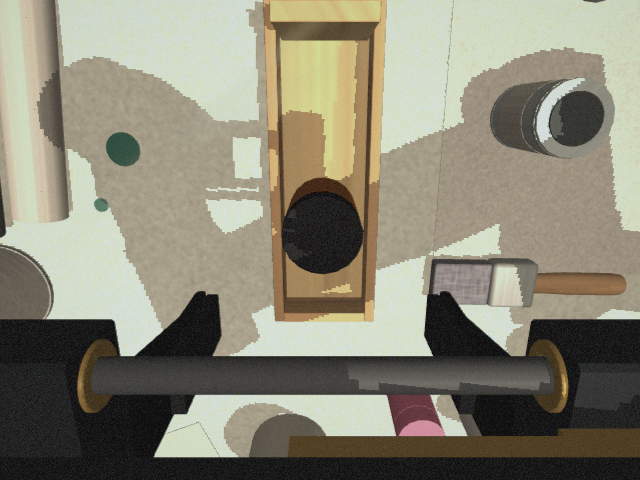

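Run:
```python
from h import *
import pickle
f=pickle.load(open("fw.pkl","rb"))
for nm,u,v,z in [("jar",322,226,.086),("can",570,118,.08),("TL",274,320,.038),("TR",373,320,.038),("L",266,40,.038),("R",384,40,.038)]:
    p=px2w(f,u,v,z); print(nm,p.round(4),wc(p).round(4))
m=env.trace(env.grab_frame("wrist"),"jar")
for d in m: ys,xs=np.nonzero(d["mask"]); print(d["score"],xs.min(),xs.max(),ys.min(),ys.max())
```

```text
jar [0.5985 0.0718 0.086 ] [-0.0003  0.0235]
can [ 0.4501 -0.0156  0.08  ] [-0.1578 -0.0463]
TL [0.6277 0.1717 0.038 ] [0.0401 0.1194]
TR [0.5443 0.1619 0.038 ] [-0.0438  0.1192]
L [ 0.6511 -0.0432  0.038 ] [ 0.0388 -0.0968]
R [ 0.5699 -0.0528  0.038 ] [-0.043 -0.097]
0.88 282 362 178 273
```

```bash
sed -i 's/^CR=.*/CR=np.array([.6007,.0471,.115])/' h.py
python3 - <<'E'
from h import *
jc=np.degrees(.115); o=[-90,0,jc+90]
p=[.5985,.0765]
env.move_straight([*p,.2],o,rate=.3)
env.move_straight([*p,.048],rate=.15)
env.gripper_to(0.0,20); s=env.read_state(); print("grip",s["opening"]*87,s["force"],s["clock"])
env.move_straight([*p,.056],rate=.1)
w=cw(0,.074); print(env.move_straight([*w,.056],rate=.12,force_limit=12))
w=cw(0,.098); print(env.move_straight([*w,.056],rate=.03,force_limit=6))
s=env.read_state(); print(wc(s["position"]),s["position"],s["force"],s["clock"])
save("wrist","w1"); save("scene","s1"); save("top","t1")
E
```

```text
grip 55.482624464303015 [ 0.46367215  0.19281458 -0.26230982] 5.7667
False
True
[-0.00045373  0.08489668] [0.59050765 0.13138385 0.05576597] [-0.02549967 -0.98491354 -1.40335681] 7.0417
```

View pics/s1.png

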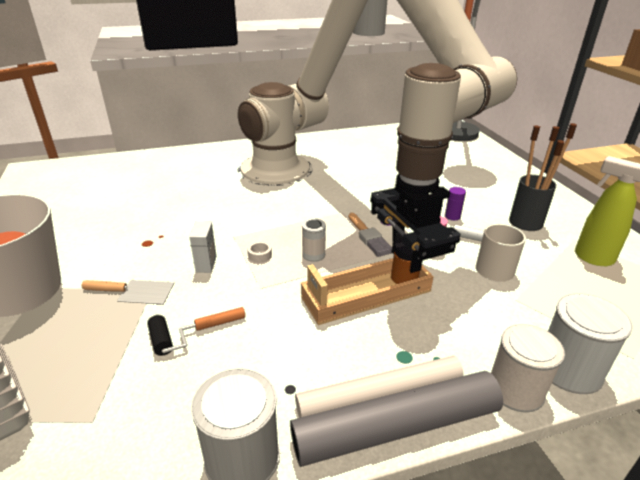

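View pics/w1.png

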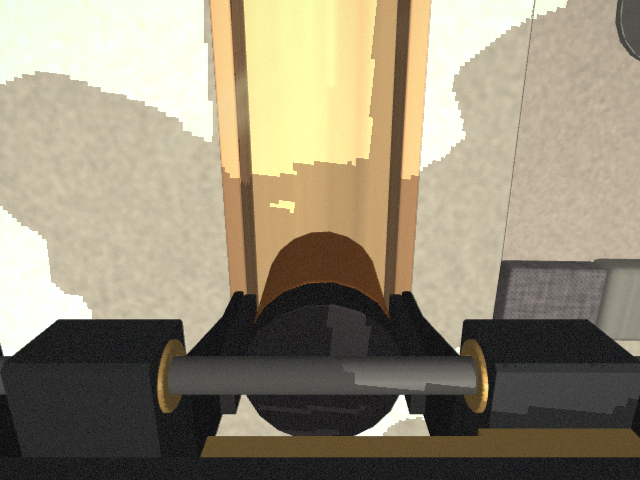

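Run:
```python
from h import *
p=np.array(env.read_state()["position"]); d=cw(0,1)-cw(0,0); q=p[:2]-.0015*d
env.move_straight([*q,.056],rate=.05)
print(env.move_straight([*q,.0465],rate=.03,force_limit=4)); print(env.read_state()["position"])
env.gripper_to(1.0); env.dwell(.3)
env.move_straight([*q,.17],rate=.3)
p=[.4485,-.0145]; o=[-90,0,np.degrees(.115)+90]
env.goto([*p,.20],o)
f=save("wrist","w2"); g=save("scene","s2"); t=save("top","t2"); print(env.read_state()["clock"])
import pickle; pickle.dump((f,g,t),open("f2.pkl","wb"))
print(env.search_frame(t,"jar")[:2],env.search_frame(f,"can")[:2])
```

```text
True
[0.58983051 0.12901892 0.0483482 ]
10.425
[{'xyz': [0.5828, 0.1254, 0.0873], 'score': 0.67}] []
```

View pics/w2.png

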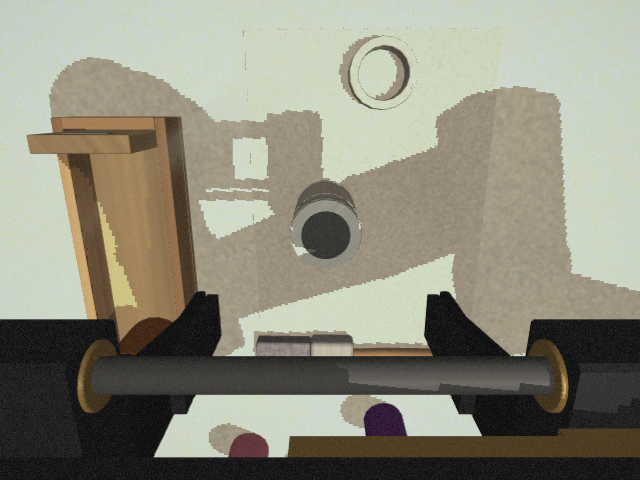

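View pics/s2.png

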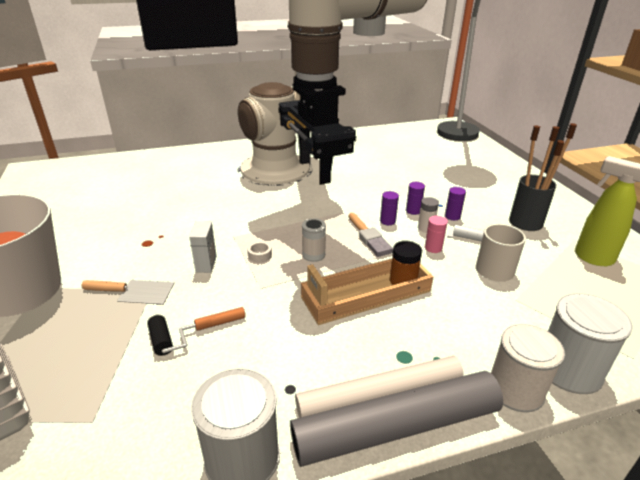

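Run:
```python
from h import *
import pickle
f,g,t=pickle.load(open("f2.pkl","rb"))
c=px2w(f,326,234,.08); print(c)
p=[(c[0]+.448)/2,(c[1]-.0132)/2]; print(p)
o=[-90,0,np.degrees(.115)+90]
env.move_straight([*p,.11],rate=.3); env.move_straight([*p,.042],rate=.15)
env.gripper_to(0.0,20); s=env.read_state(); print("grip",s["opening"]*87,s["clock"])
env.move_straight([*p,.15],rate=.25)
f=save("wrist","w3")
w=cw(0,.030); env.goto([*w,.15],o)
f=save("wrist","w4"); save("scene","s4"); print(env.read_state()["clock"])
```

```text
[ 0.44584421 -0.01629362  0.08      ]
[np.float64(0.44692210567309976), np.float64(-0.014746810979621333)]
grip 49.45788671471884 12.3
13.7667
```

View pics/w4.png

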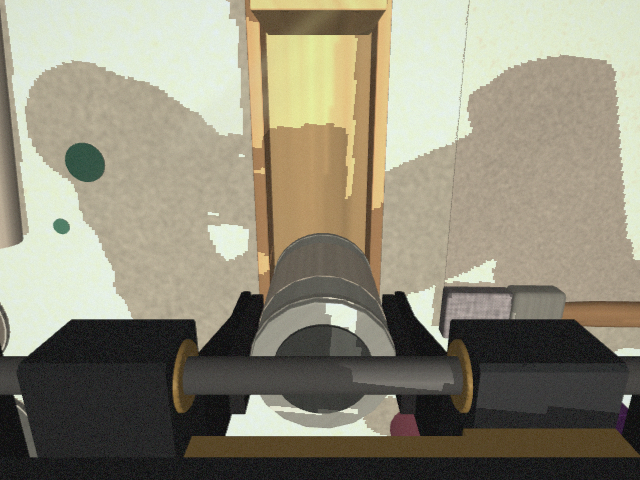

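View pics/s4.png

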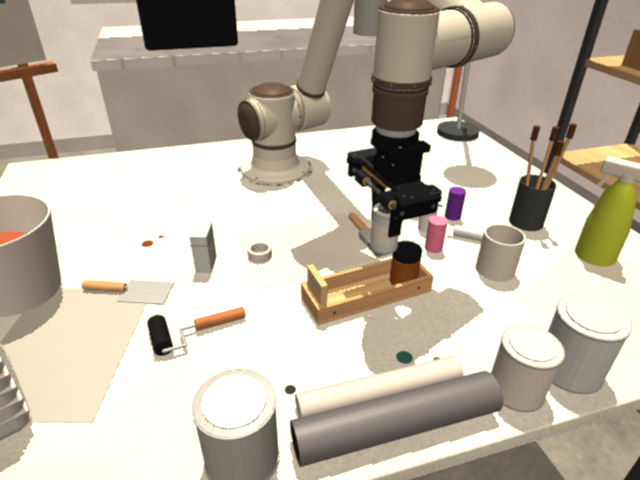

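Run:
```python
from h import *
w=cw(0,.0265); env.move_straight([*w,.15],rate=.1)
env.move_straight([*w,.065],rate=.2)
print(env.move_straight([*w,.044],rate=.04,force_limit=4)); s=env.read_state(); print(s["position"],s["force"])
env.gripper_to(1.0); env.dwell(.2)
env.move_straight([*w,.17],rate=.3)
f=save("wrist","w5"); save("scene","s5")
p=[.4165,-.241]
env.goto([*p,.21],[-90,0,-16.7+90])
f=save("wrist","w6"); print(env.read_state()["clock"])
import pickle; pickle.dump(f,open("f6.pkl","wb"))
```

```text
True
[0.59809212 0.07354674 0.04758922] [-0.20614899 -0.41370969  2.72479492]
18.2417
```

View pics/s5.png

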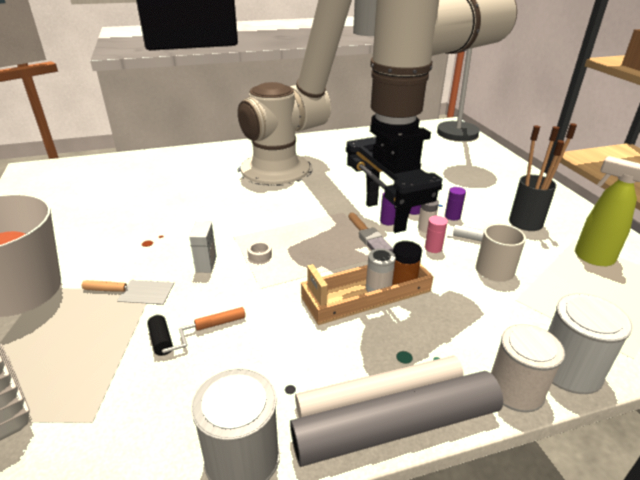

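View pics/w6.png

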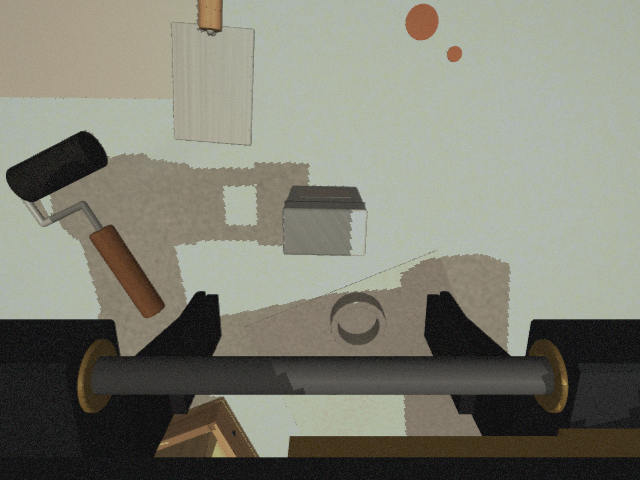

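Run:
```python
from h import *
import pickle
f=pickle.load(open("f6.pkl","rb"))
t=np.array([px2w(f,u,v,.09)[:2] for u,v in [(284,207),(367,210),(366,255),(282,252)]]); e=(t[0]-t[1]+t[3]-t[2])/2
a=np.degrees(np.arctan2(e[1],e[0])); print(t.mean(0),np.linalg.norm(e),a,np.linalg.norm(t[0]-t[3]))
p=(t.mean(0)+[.4163,-.2409])/2; a=(a-16.7)/2; print(p,a)
env.move_straight([*p,.12],[-90,0,a+90],rate=.25); env.move_straight([*p,.046],rate=.15)
env.gripper_to(0.0,20); s=env.read_state(); print("grip",s["opening"]*87,s["clock"])
env.move_straight([*p,.17],rate=.25)
w=cw(0,-.0195); env.goto([*w,.17],[-90,0,np.degrees(.115)+90])
f=save("wrist","w7"); save("top","t7"); save("scene","s7"); print(env.read_state()["clock"])
```

```text
[ 0.41366685 -0.24373469] 0.057513474013582075 -18.722005115667375 0.03222234217614884
[ 0.41498342 -0.24231734] -17.711002557833687
grip 57.8584838259795 20.0083
22.0583
```

View pics/w7.png

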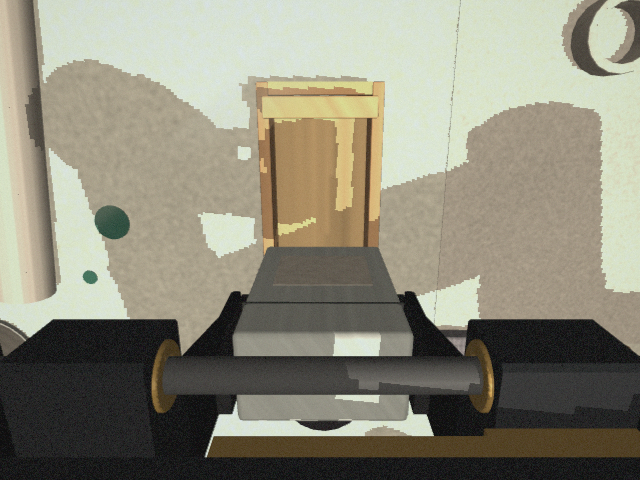

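View pics/s7.png

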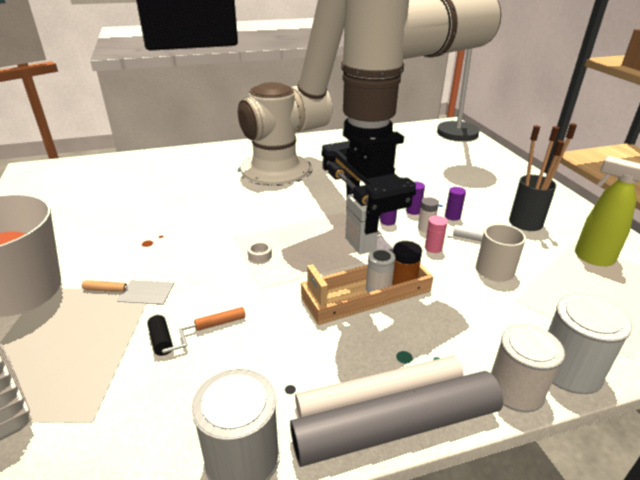

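Run:
```python
from h import *
w=cw(0,-.0195)
print(env.move_straight([*w,.075],rate=.15,force_limit=6))
print(env.move_straight([*w,.047],rate=.04,force_limit=4)); s=env.read_state(); print(s["position"],s["force"])
env.gripper_to(1.0); env.dwell(.2)
env.move_straight([*w,.19],rate=.3)
save("wrist","w8"); save("scene","s8")
env.gripper_to(.75)
p=[.4175,.2705]
env.goto([*p,.20],[-90,0,112])
f=save("wrist","w9"); print(env.read_state()["clock"])
import pickle; pickle.dump(f,open("f9.pkl","wb"))
```

```text
False
True
[0.60268434 0.0276039  0.05181962] [1.12913885 0.18897724 1.07264294]
27.0333
```

View pics/w8.png

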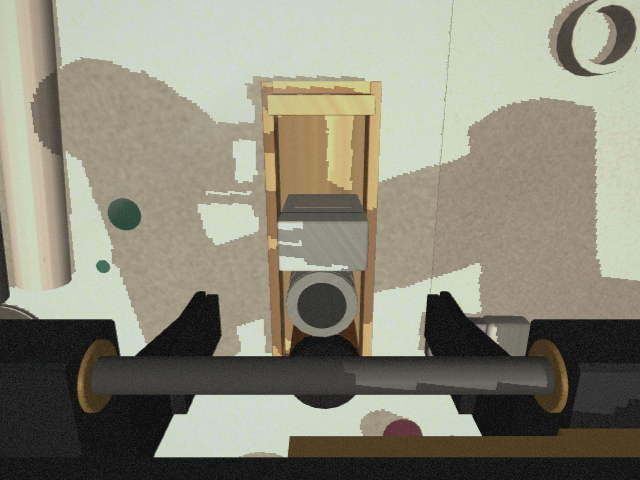

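View pics/s8.png

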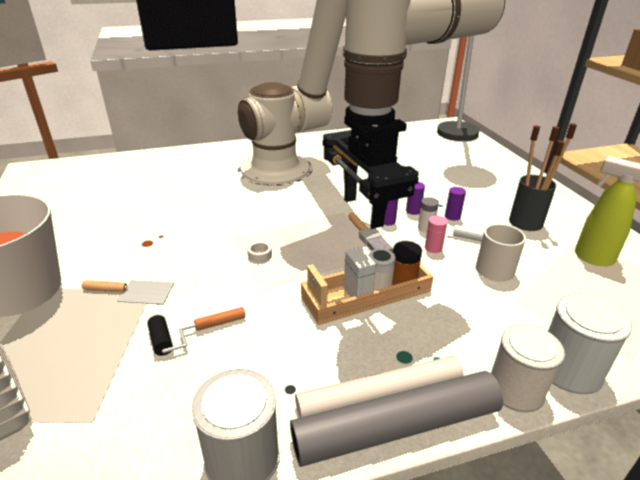

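View pics/w9.png

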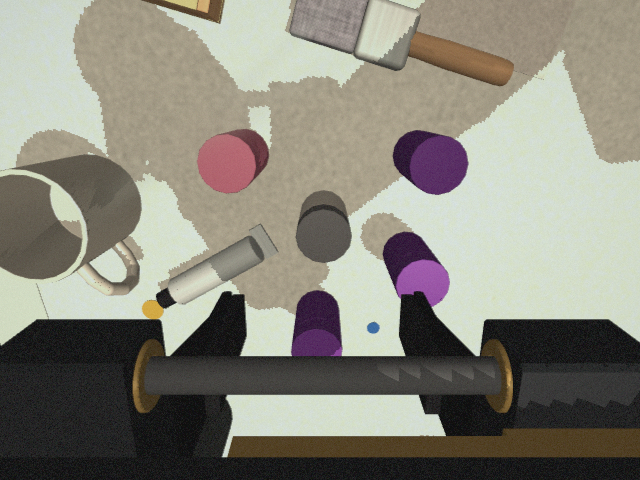

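Run:
```python
from h import *
import pickle
f=pickle.load(open("f9.pkl","rb"))
cv2.imwrite("pics/tubz.png",cv2.resize(f["image"][150:300,250:470],None,fx=3.5,fy=3.5))
c=px2w(f,323.5,233,.074)[:2]; print(c)
p=(c+[.4164,.2733])/2; print(p)
env.gripper_to(.62)
env.move_straight([*p,.11],rate=.25)
save("wrist","w10")
```

```text
[0.41585758 0.26908453]
[0.41612879 0.27119227]
```

View pics/tubz.png

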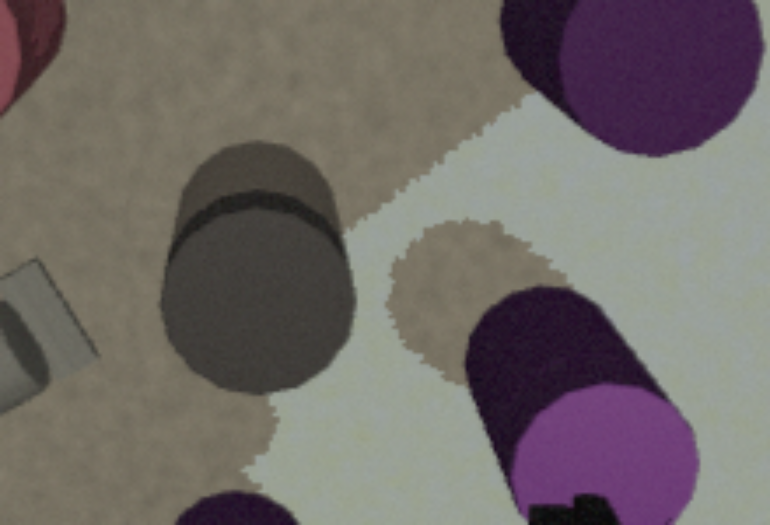

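View pics/w10.png

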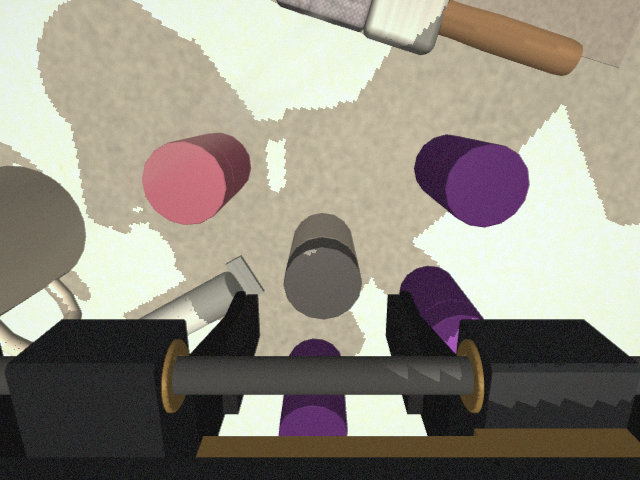

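Run:
```python
from h import *
p=[.41613,.2712]
print(env.move_straight([*p,.040],rate=.1,force_limit=5))
env.gripper_to(0.0,15); s=env.read_state(); print("grip",s["opening"]*87,s["clock"])
env.move_straight([*p,.18],rate=.25)
w=cw(0,-.0605); env.goto([*w,.18],[-90,0,np.degrees(.115)+90])
save("wrist","w11"); save("scene","s11"); save("top","t11"); print(env.read_state()["clock"])
```

```text
False
grip 39.8588993105827 29.4167
31.5667
```

View pics/w11.png

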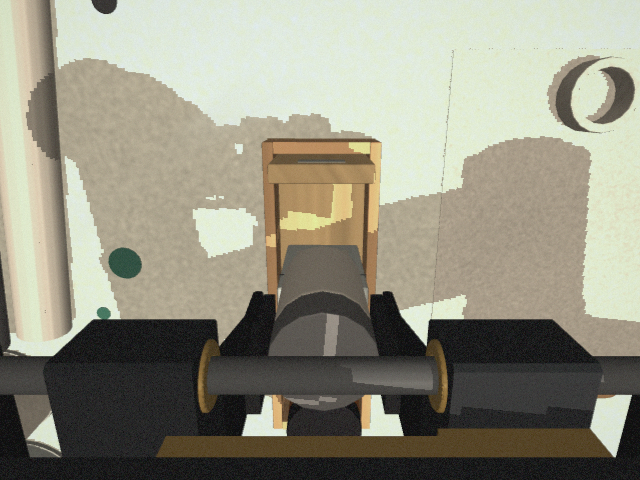

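View pics/s11.png

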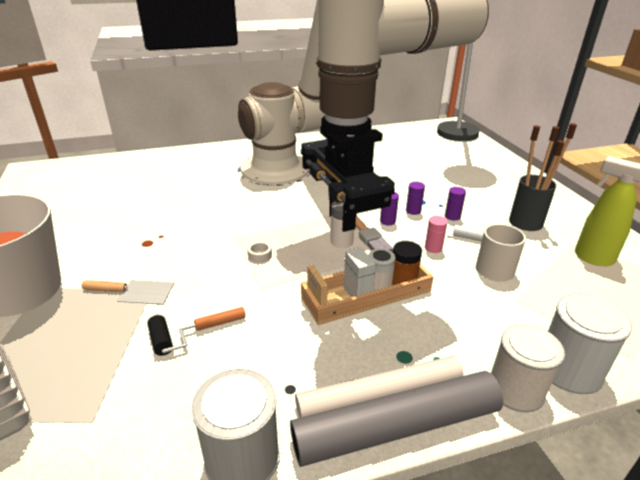

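Run:
```python
from h import *
w=cw(0,-.062); env.move_straight([*w,.18],rate=.1)
print(env.move_straight([*w,.07],rate=.2,force_limit=8))
print(env.move_straight([*w,.042],rate=.04,force_limit=3)); s=env.read_state(); print(s["position"],s["force"])
env.gripper_to(1.0); env.dwell(.2)
env.move_straight([*w,.19],rate=.3); env.dwell(.2)
save("wrist","w12"); save("scene","s12"); save("top","t12"); print(env.read_state()["clock"])
```

```text
False
True
[ 0.60790127 -0.01455479  0.04587244] [ 0.1841111  -0.1836103   2.78889536]
35.325
```

View pics/w12.png

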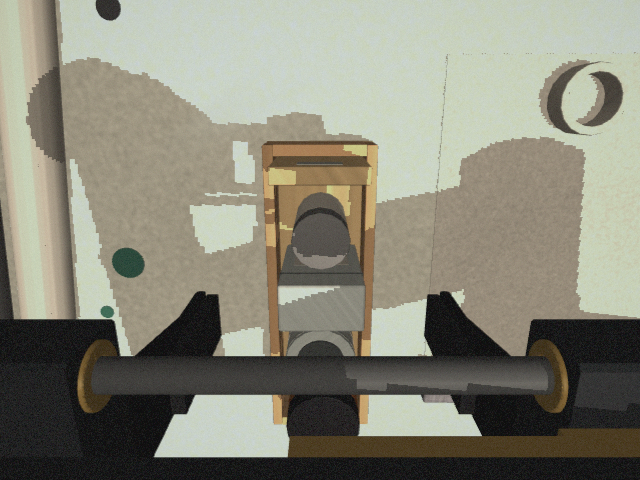

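View pics/s12.png

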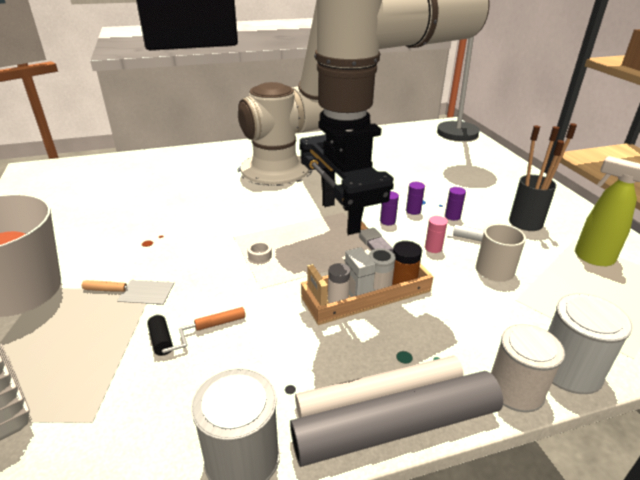

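Run:
```python
from h import *
o=[-90,0,np.degrees(.115)+90]
w=cw(0,-.155); env.move_straight([*w,.19],rate=.3); env.gripper_to(0.0)
env.move_straight([*w,.053],rate=.2)
w2=cw(0,-.118); print(env.move_straight([*w2,.053],rate=.06,force_limit=15)); s=env.read_state(); print(wc(s["position"]),s["force"])
w3=cw(0,-.065); print(env.move_straight([*w3,.053],rate=.025,force_limit=14)); s=env.read_state(); print(wc(s["position"]),s["force"],s["clock"])
save("wrist","w13"); save("scene","s13"); save("top","t13")
```

```text
False
[-2.25597053e-05 -1.17707013e-01] [-0.12141325 -0.28402128 -0.09257722]
True
[-0.00012195 -0.08743336] [ 1.06807911 -2.20577572  2.55687594] 40.1917
```

View pics/s13.png

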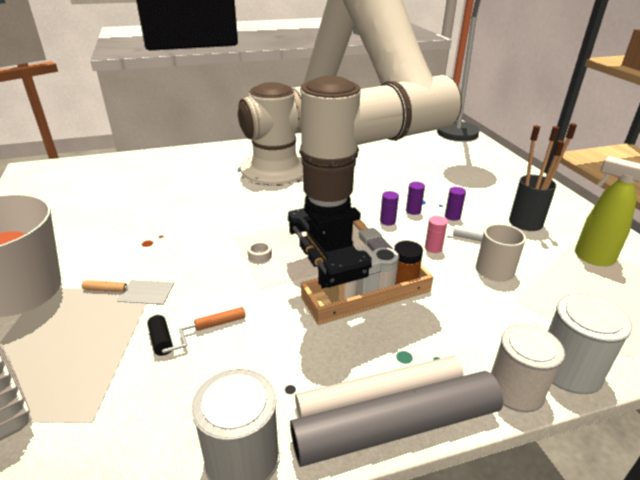

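View pics/w13.png

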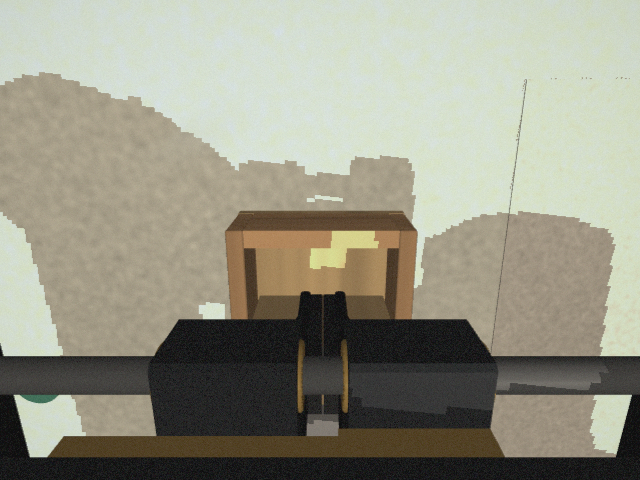

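Run:
```python
from h import *
w3=cw(0,-.075); print(env.move_straight([*w3,.053],rate=.02,force_limit=20)); s=env.read_state(); print(wc(s["position"]),s["force"],s["clock"])
env.dwell(.3); s=env.read_state(); print(wc(s["position"]),s["force"])
w=cw(0,-.15); env.move_straight([*w,.053],rate=.15); env.move_straight([*w,.25],rate=.3)
o=[-90,0,96.6]; env.goto([.50,-.16,.30],o); env.dwell(.3)
import pickle
f=save("wrist","w14"); g=save("scene","s14"); t=save("top","t14"); print(env.read_state()["clock"])
pickle.dump((f,g,t),open("f14.pkl","wb"))
cv2.imwrite("pics/s14c.png",cv2.resize(g["image"][220:330,290:450],None,fx=5,fy=5,interpolation=cv2.INTER_CUBIC))
cv2.imwrite("pics/t14c.png",np.clip(1.5*cv2.resize(t["image"][140:220,220:365].astype(np.float32),None,fx=5.5,fy=5.5,interpolation=cv2.INTER_CUBIC),0,255))
```

```text
True
[-0.00056084 -0.08755922] [ 1.32240812 -3.4125292   1.99087145] 40.7083
[-0.0005702  -0.08753936] [ 1.26585799 -2.91553306  2.02125884]
43.45[ WARN:0@9.799] global loadsave.cpp:1063 imwrite_ Unsupported depth image for selected encoder is fallbacked to CV_8U.
```

View pics/s14c.png

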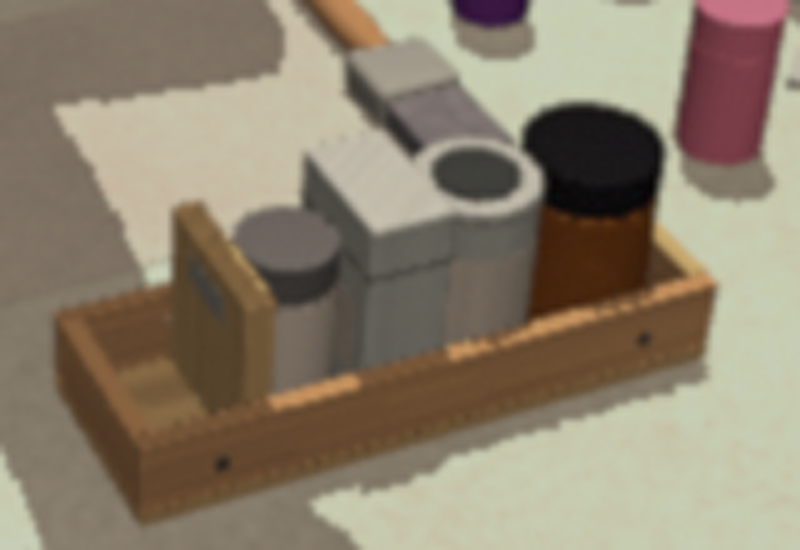

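View pics/t14c.png

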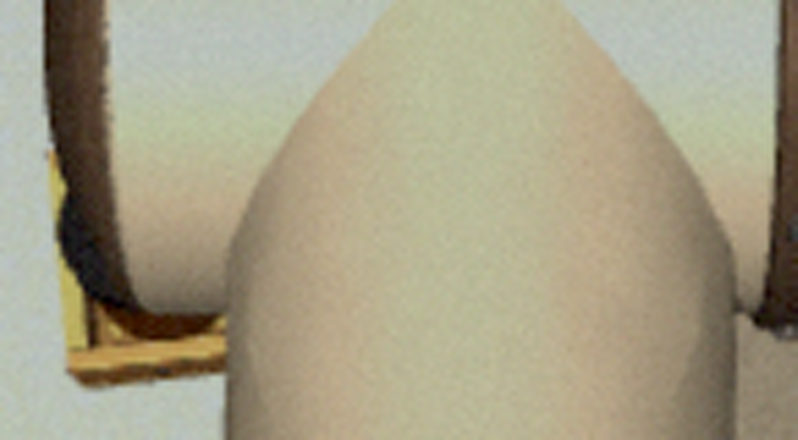

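View pics/t14.png

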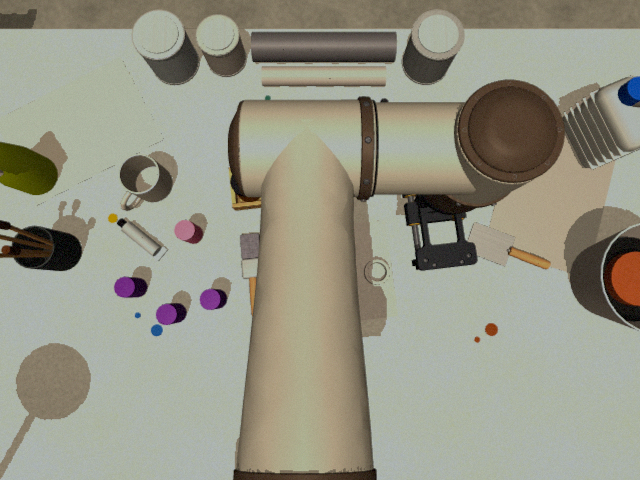

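Run:
```python
from h import *
import pickle
s=env.read_state(); q=list(s["joint_positions"]); print(q); q[0]=-60; q[1]-=10; env.set_joints(q); env.dwell(.3)
t=save("top","t15"); print(env.read_state()["clock"]); pickle.dump(t,open("f15.pkl","wb"))
cv2.imwrite("pics/t15c.png",np.clip(1.5*cv2.resize(t["image"][140:220,220:365].astype(np.float32),None,fx=5.5,fy=5.5,interpolation=cv2.INTER_CUBIC),0,255).astype(np.uint8))
```

```text
[np.float64(0.003203047492408662), np.float64(9.561629608150165), np.float64(-5.790916565558946), np.float64(0.001146746197789401), np.float64(-74.69964547393471), np.float64(6.621712297567679)]
45.7
```

View pics/t15c.png

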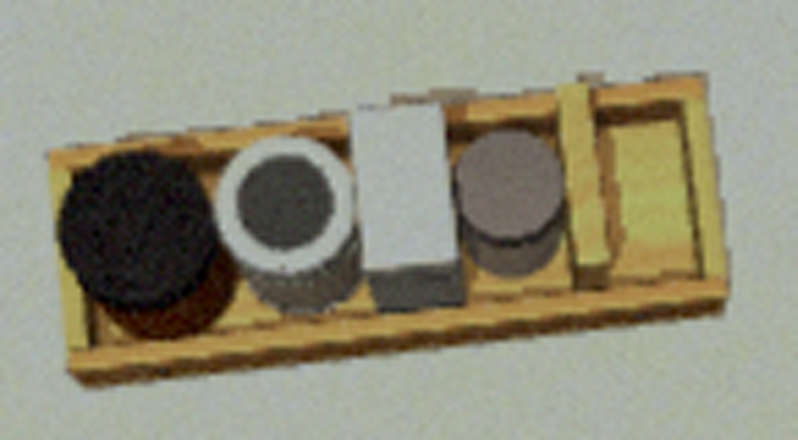

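View pics/t15.png

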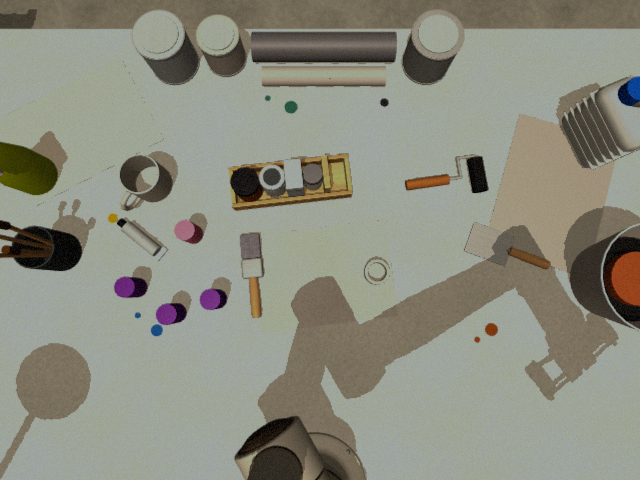

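Run:
```python
from h import *
import pickle
t=pickle.load(open("f15.pkl","rb"))
def c(x,y,z): return wc(px2w(t,220+(x+.5)/5.5-.5,140+(y+.5)/5.5-.5,z)).round(4)
for n,x,y,z in [("jar",138,230,.086),("can",286,204,.086),("tinL",352,107,.096),("tinR",442,103,.096),("tinLb",365,268,.096),("tinRb",458,262,.096),("tub",510,183,.08),("bF",560,86,.081),("bFb",574,266,.081),("bB",592,84,.081),("bBb",608,262,.081),("rimin -y top",684,102,.038),("rimin -y bot",703,275,.038),("endrim out +y",48,150,.038),("out -y",706,75,.038),("out -y b",727,296,.038)]: print(n,c(x,y,z))
```

```text
jar [-0.0029  0.0876]
can [0.0004 0.0351]
tinL [0.0296 0.0079]
tinR [ 0.0274 -0.0235]
tinLb [-0.0277  0.0096]
tinRb [-0.0294 -0.0227]
tub [ 0.0002 -0.044 ]
bF [ 0.0328 -0.0656]
bFb [-0.0323 -0.063 ]
bB [ 0.0322 -0.077 ]
bBb [-0.0323 -0.075 ]
rimin -y top [ 0.0333 -0.1122]
rimin -y bot [-0.0323 -0.1112]
endrim out +y [0.0425 0.1236]
out -y [ 0.0426 -0.1216]
out -y b [-0.0411 -0.119 ]
```

Run:
```python
from workcell import env
print(env.close_job()); print(env.read_state()["clock"])
```

```text
the job is handed in; nothing more can be done
None
the job is handed in; nothing more can be done
```

I moved the jar to the fixed end, then stood the can, the tin and the tub beside it in that order. The tub was the white one with the grey cap; I left the pink and purple look-alikes alone. I then pushed the end board until it stopped firmly against the row, and a second push did not move it further. The job was handed in at about 46 s of the 72 s allowed, with the arm clear of everything.

**Last checks, from the top camera:**
- **End board:** it reads about 0.036 m against its end wall, where more than 0.031 m is needed. A cruder estimate from how far the board moved in the picture gave 32–34 mm plus its unknown start. That is lower but still above the limit.
- **Row:** all four things look upright and released, and their spacing matches a row without gaps to within about 2 mm.
- **Jar:** it sits about 28 mm from the fixed end's inner face, where 38 mm is the limit.
- **Tin:** its long side is across the crate to within about 2°.
- **Bystanders:** none of them shows any visible movement.

**Disagreement:** the cameras differed by 2–4 mm on where things stood, and by up to about 8 mm on the jar. I averaged their readings and found the jar's stop by contact with the end wall. `env.close_job()` gave no verdict.

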